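# Seat the grating plate on the worktop grater's pin

## Task

Fit the grating plate (the one with the orange grip) to the worktop grater: slide it along the white deck, without lifting it away, until its round hole is over the brass pin in the middle, then let it drop flat and square into the grey seat and let go. Leave the slicing plate with the green grip where it lies.

Things in the scene. Friction and masses are not known exactly. Their poses are not given: they have to be found in the camera images.
- grating_plate: steel plate to fit, 100 x 80 x 5 mm, 220 g: rows of small raised teeth, orange upright grip, 36 mm round through hole. Origin: hole centre, on the underside. Its x axis runs along the 100 mm side from grip to hole; the plate reaches 32.5 mm ahead of the origin, 67.5 mm behind, 40 mm to each side. Starts flat on the left or right deck, within 7 degrees of the pin's x axis
- grating_plate_grip (a point): grip point in the orange grip of the grating plate: 55 mm behind the hole centre (plate x = -55 mm), 35 mm above the plate's underside. The grip is an upright fin 14 mm thick along the plate's x, 50 mm long along its y; its top is 13 mm above this point, the plate's top face 30 mm below. Axes as the plate's
- slicing_plate_grip (a point): the same point of the slicing plate (same shape and size, green grip, one blade slot), which lies on the other deck and stays there. Axes as that plate's
- pin (a point): foot of the grater's fixed brass pin (14 mm thick, 12.5 mm high) on the grey seat. Axes: z up, x away from the robot, turned up to 12 degrees. Seat: flat recess 104 mm long in y centred on the pin, x from -75 to +40 mm, open in x; at each y end a white deck 110 mm long, its top 14 mm above the seat. A seated plate lies flat on the seat, pin in hole, x axis along this x, grip on the robot's side

How it is judged:
By the outcome, as a careful person would: the job done as asked, in the order asked, and still so for the second after the job is handed in, with the robot touching nothing.
It also fails if it takes over 32 s, if anything falls off the work surface, if the arm or the gripper's body presses on something with over 40 N, if the wrist force passes 120 N, or if a joint passes its speed limit or range.

## Robot

A 7-joint arm with a two-finger parallel gripper is mounted at the origin on a cart in front of the work surface, level with it; the furniture and walls round the work are solid. World frame = base frame: x ahead of the robot, y to its left, z up, the work surface at z = 0. Lengths are in m, angles in degrees, forces in N, time in s.
With the tool pointing down it reaches from about 0.425 to 0.875 m from the base axis. Payload 4.7 kg.
Tool frame: the origin (TCP) lies on the centre line of the jaws, within the pads' length; the fingertips stand 8 mm ahead of it and the grasp point (between the pads) lies 11 mm behind it; z points along the fingers, x is the direction in which the jaws open and shut, and the axes are right-handed (so a half turn about z gives the same grasp; the last joint's range is limited). The gripper opens to 87 mm and grips with 3 to 60 N. Pads are 19 mm wide; open, the fingers measure 117 mm over their backs; the gripper's body (75 mm by 190 mm) begins 51 mm behind the grasp point.
Start: joints at [68.417, 18.392, -4.016, 83.108, 1.295, 78.541, -3.26], TCP at [0.248, -0.601, 0.196] pointing down, gripper open.
Joint ranges: [-163.93, 163.93], [-17.29, 119.83], [-79.2, 71.16], [3.27, 140.29], [-89.18, 269.18], [5.43, 117.66], [-154.24, 154.24]. Speed limits (degrees/s): [147.25, 147.25, 180, 180, 180, 180, 180].

## Interface

Orientations are given as [roll, pitch, yaw] about the fixed x, y, z axes, in that order (R = Rz(yaw) Ry(pitch) Rx(roll)).
In Python, from cell import telemetry, read_camera, get_calibration, sign_off gives the robot as it stands. The module is installed in compiled form; this text tells all that it offers.
- The arm moves only by the tool carry_out, never from a script. Its arguments are lists of equal length, an entry for each row: "translation": the shift along the tool's x, y, z in cm, a list of three; "turn": the turn about the tool's z in rad; "gripper": the opening, from 0 (shut) to 1 (fully open). In form: {"translation": [[dx, dy, dz], ...], "turn": [turn, ...], "gripper": [gripper, ...]}. A call has 1 to 5 rows; each row is the pose to reach, as a shift and turn from the pose commanded when the call began, along the tool's axes at that moment; what a row does not reach only later rows make up. A row lasts 1/8 s, in which the tool goes at most 62.5 mm and 10.7 degrees, less where a joint would pass 70% of its speed; a pose out of reach is approached as far as the arm can. A call with a gripper value outside its range is refused whole. The fingers move at their own pace and stop on an object; "squeeze" is the grip in N (left out, the last holds). Time passes only in rows, so rows that repeat a pose let the fingers close. It gives the time, the measured TCP pose, the force and the opening at its end, in the units of the state.
- telemetry.get_obs(): the state, without advancing time (a new reading comes with each control period).
- read_camera(name): name is "side" or "top" or "wrist"; returns the picture (400x640x3 uint8, red, green, blue); there is no depth.
- get_calibration(name): a dict with "fx", "fy", "cx", "cy" (pixels), "k1" (the pictures are not rectified: a ray, as slopes to the right and down, at radius r is drawn at 1 + k1 r^2 times it, then the intrinsics apply), "R" (3x3) and "t" (3): a world point X has camera coordinates R X + t. Camera axes: x right, y down, z forward; pixel columns grow to the right and rows downward; lengths in m; the calibration is good to about 2 mm. A picture is of the moment at which its call begins: read the wrist's pose just before it. get_calibration takes no time and is no camera call; for the wrist camera it gives the pose at the moment of the call.
- sign_off(): hands the job in, once; it reports no verdict.
The state is a dict: "time_s": time; "qpos": joint angles; "joint_velocities": joint speeds; "effort": joint torques, N m; "tool_pos": TCP position; "tool_rot": TCP orientation; "force": force on the tool from outside, world axes, zero at the start; "wrist_torque": the same for the moment, N m; "grip_width": finger opening in m.
Only numpy, scipy, OpenCV 4.12 (cv2) and the standard library are available. Lean on these libraries where they do the work, as an engineer would, in place of code of your own. Each camera call takes 0.05 s, during which the arm holds its last target.

## Working session

There is one attempt and no reset: what is moved stays moved. The work goes in short steps, Python scripts to look and compute and a tool call to move; the robot and the scene stay as the last step left them, time stands still between calls to the robot, and variables do not carry over. Pictures are saved under pics/ and viewed, and the job is handed in when it is done.

Besides the shell and the picture viewer there is one more tool, called after "Emit:" in YAML: its name, and indented under it one key for each argument. carry_out: Moves the arm, as the interface text tells. Its arguments: {"type":"object","properties":{"translation":{"type":"array","items":{"type":"array","items":{"type":"number"}}},"turn":{"type":"array","items":{"type":"number"}},"gripper":{"type":"array","items":{"type":"number"}},"squeeze":{"type":"number"}},"required":["translation","turn","gripper"]}

```bash
mkdir -p pics; cat > h.py <<'E'
import numpy as np, cv2
from cell import telemetry, read_camera, get_calibration, sign_off
def save(n,f):
    c=get_calibration(n); im=read_camera(n); cv2.imwrite('pics/'+f,im[:,:,::-1]); return im,c
def ray(c,u,v):
    K=np.array([[c['fx'],0,c['cx']],[0,c['fy'],c['cy']],[0,0,1.]])
    d=np.array([c['k1'],0,0,0,0.])
    p=cv2.undistortPoints(np.array([[[u,v]]],float),K,d)[0,0]
    R=np.array(c['R']);t=np.array(c['t'])
    return -R.T@t, R.T@np.array([p[0],p[1],1.])
def onz(c,u,v,z):
    o,d=ray(c,u,v); return o+d*(z-o[2])/d[2]
def proj(c,X):
    K=np.array([[c['fx'],0,c['cx']],[0,c['fy'],c['cy']],[0,0,1.]])
    return cv2.projectPoints(np.array(X,float).reshape(-1,3),cv2.Rodrigues(np.array(c['R'],float))[0],np.array(c['t'],float),K,np.array([c['k1'],0,0,0,0.]))[0][:,0]
E
python3 - <<'E'
from h import *
print(telemetry.get_obs())
for n in ['side','top','wrist']:
    im,c=save(n,n+'0.png'); print(n,{k:np.round(v,4).tolist() for k,v in c.items()})
E
```

```text
{'time_s': 0.0, 'qpos': array([68.41786447, 18.43921256, -4.01675526, 83.17507634,  1.29345853,
       78.54235054, -3.26171752]), 'joint_velocities': array([-0.00926296, -0.01107889,  0.06716722,  0.00453558, -0.0253608 ,
       -0.04914829, -0.04540338]), 'effort': array([ 3.74180272e-04, -4.91288638e+01, -4.03594449e-01, -3.12524521e+01,
       -6.39846898e-02,  4.37054154e-02,  1.48402469e-04]), 'tool_pos': array([ 0.24732689, -0.60043746,  0.19475848]), 'tool_rot': array([ 1.79996032e+02,  1.11473340e-01, -6.76089787e+01]), 'force': array([ 0.57756059, -0.36906782,  0.66897503]), 'wrist_torque': array([ 0.03469381, -0.0155675 ,  0.02021977]), 'grip_width': 0.08702468902324842}
side {'fx': 415.6716, 'fy': 415.6716, 'cx': 328.6205, 'cy': 199.2934, 'k1': 0.0063, 'R': [[0.9817, -0.1897, -0.0155], [-0.1144, -0.5229, -0.8447], [0.1521, 0.831, -0.5351]], 't': [-0.5872, 0.036, 0.9972]}
top {'fx': 398.8017, 'fy': 398.8017, 'cx': 322.3427, 'cy': 200.5487, 'k1': 0.0174, 'R': [[-0.0152, -0.9996, -0.0245], [-0.9988, 0.0164, -0.0465], [0.0468, 0.0238, -0.9986]], 't': [-0.1896, 0.5731, 0.933]}
wrist {'fx': 338.7469, 'fy': 338.7469, 'cx': 319.881, 'cy': 200.7429, 'k1': -0.0275, 'R': [[0.3816, -0.9243, -0.0017], [-0.8826, -0.365, 0.2962], [-0.2744, -0.1115, -0.9551]], 't': [-0.6492, -0.0375, 0.3919]}
```

View pics/top0.png

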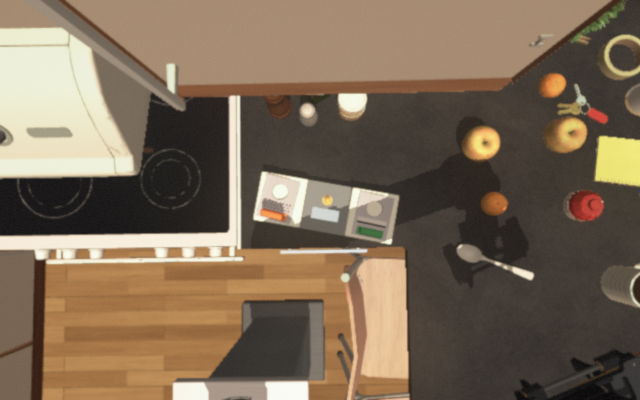

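View pics/side0.png

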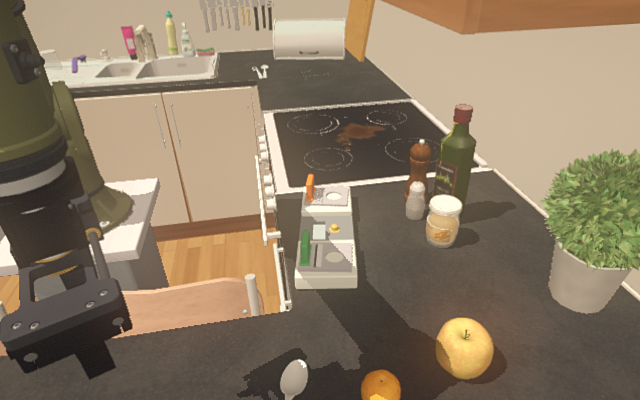

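View pics/wrist0.png

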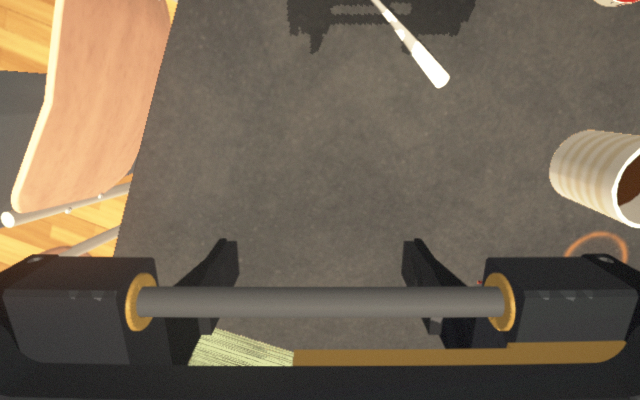

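The top view shows the grater at about (325,208). The orange-grip plate is on the left deck, with its grip at (271,215) and hole at (280,191). The green plate is on the right deck. Next I'll zoom in.

```bash
python3 - <<'E'
from h import *
a=cv2.imread('pics/top0.png')[160:250,245:405]; cv2.imwrite('pics/topz.png',cv2.resize(a,None,fx=5,fy=5,interpolation=cv2.INTER_CUBIC))
a=cv2.imread('pics/side0.png')[165:295,285:365]; cv2.imwrite('pics/sidez.png',cv2.resize(a,None,fx=4.5,fy=4.5,interpolation=cv2.INTER_CUBIC))
E
```

```text
(no output)
```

View pics/topz.png

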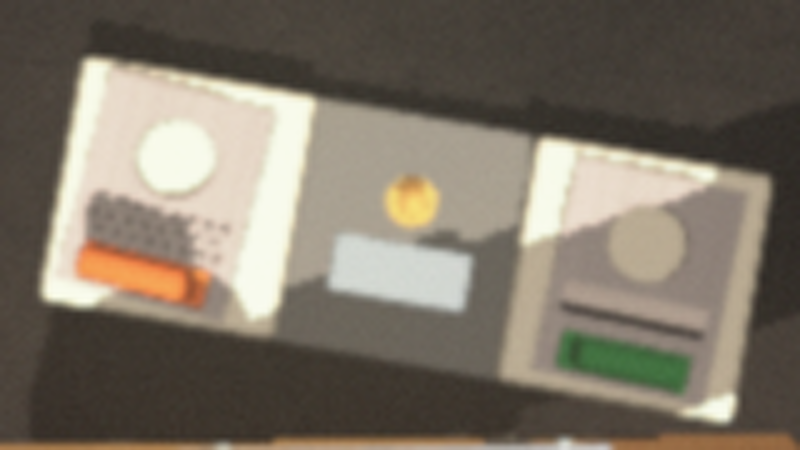

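View pics/sidez.png

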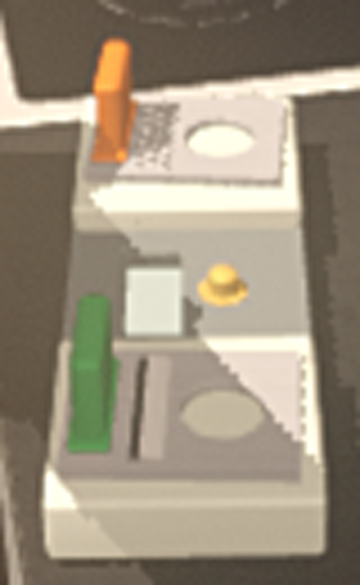

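```bash
python3 - <<'E'
from h import *
from scipy.optimize import least_squares
ct=get_calibration('top'); cs=get_calibration('side'); cw=get_calibration('wrist')
T=lambda a,b:(a/5+245-.4,b/5+160-.4); S=lambda a,b:(a/4.5+285-.4,b/4.5+165-.4)
def tri(pt,ps):
    f=lambda X:np.r_[proj(ct,X)[0]-pt,proj(cs,X)[0]-ps]
    r=least_squares(f,[.5,.1,.05]); return r.x.round(4),r.fun.round(2)
print('hole',tri(T(177,156),S(221,140)))
print('holeG',tri(T(646,244),S(224,414)))
print('pin top',tri(T(412,200),S(222,275)))
print('BR',tri(T(735,420),S(47,480)))
print('TR',tri(T(771,175),S(322,490)))
for n,(u,v),z in [('TL',T(85,58),.05),('BL',T(42,302),.05),('TR',T(772,175),.05),('BR',T(735,422),.05),('oL',T(80,258),.1),('oR',T(190,285),.1)]: print(n,onz(ct,u,v,z).round(4))
o=telemetry.get_obs();R=np.array(cw['R']);print('cam',-R.T@cw['t'],o['tool_pos'])
E
```

```text
hole (array([ 0.5922, -0.1015,  0.0354]), array([-0.06,  0.37,  0.38, -0.03]))
holeG (array([ 0.5488, -0.3172,  0.0344]), array([-0.01,  0.08,  0.07, -0.  ]))
pin top (array([ 0.5704, -0.2098,  0.028 ]), array([-0.05,  0.37,  0.35, -0.02]))
BR (array([ 0.4686, -0.3545,  0.045 ]), array([ 0.  , -0.03, -0.02,  0.  ]))
TR (array([ 0.5782, -0.3744,  0.0369]), array([-0.11,  0.63,  0.51, -0.05]))
TL [ 0.6376 -0.0619  0.05  ]
BL [ 0.5266 -0.0413  0.05  ]
TR [ 0.5788 -0.373   0.05  ]
BR [ 0.468  -0.3537  0.05  ]
oL [ 0.5452 -0.0678  0.1   ]
oR [ 0.5328 -0.115   0.1   ]
cam [ 0.32221837 -0.57003098  0.38442607] [ 0.24742785 -0.60060269  0.19502448]
```

Emit:
carry_out:
  translation:
    - [-2.93,-5.04,0]
    - [-5.86,-10.08,0]
    - [-8.79,-15.12,0]
    - [-11.72,-20.16,0]
    - [-14.65,-25.2,0]
  turn: [-0.12,-0.24,-0.36,-0.49,-0.61]
  gripper: [1,1,1,1,1]

```text
time_s: 0.78
tool_pos: [0.4256, -0.3679, 0.1957]
tool_rot: [180.0, 0.0, -32.4]
force: [0.4, -0.2, 0.4]
grip_width: 0.0871
```

Emit:
carry_out:
  translation:
    - [0.4,-5.8,0]
    - [0.9,-11.6,0]
    - [1.3,-17.4,0]
    - [1.3,-17.4,0]
  turn: [-0.13,-0.26,-0.377,-0.377]
  gripper: [1,1,1,1]

```text
time_s: 1.27
tool_pos: [0.5326, -0.2234, 0.1958]
tool_rot: [-179.8, -0.0, -10.4]
force: [0.3, -0.6, 1.2]
grip_width: 0.0867
```

```bash
python3 - <<'E'
from h import *
import pickle
o=telemetry.get_obs(); im,c=save('wrist','w1.png'); pickle.dump(c,open('w1.pkl','wb'))
print(o['tool_pos'],o['tool_rot'],o['qpos'],o['time_s'])
E
```

```text
[ 0.53257875 -0.22343082  0.19581363] [-1.79818658e+02 -4.67988203e-02 -1.04415737e+01] [ 43.76146807  11.29528132 -26.81509142  93.02287484   5.01437486
  76.89397862   5.81577812] 1.275
```

View pics/w1.png

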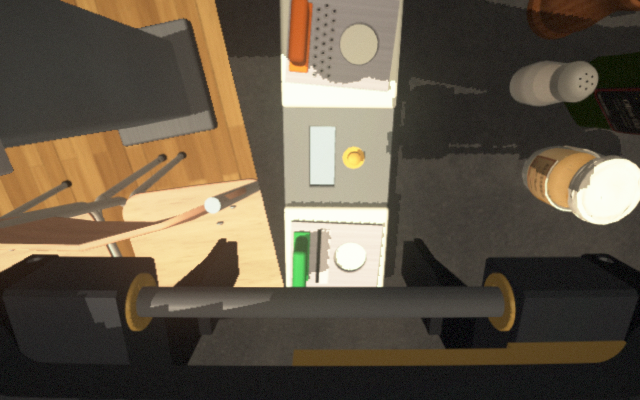

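The wrist view shows the orange plate at the top, with its hole at (359,44) and grip near (300,35). The pin is at (354,157) and the green plate is below. I'll zoom for edges.

```bash
python3 - <<'E'
from h import *
a=cv2.imread('pics/w1.png')[0:215,270:415]; cv2.imwrite('pics/w1z.png',cv2.resize(a,None,fx=2.79,fy=2.79,interpolation=cv2.INTER_CUBIC)) if 0 else cv2.imwrite('pics/w1z.png',cv2.resize(a[0:115],None,fx=5,fy=5,interpolation=cv2.INTER_CUBIC)); cv2.imwrite('pics/w1y.png',cv2.resize(a[90:210],None,fx=5,fy=5,interpolation=cv2.INTER_CUBIC))
E
```

```text
(no output)
```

View pics/w1z.png

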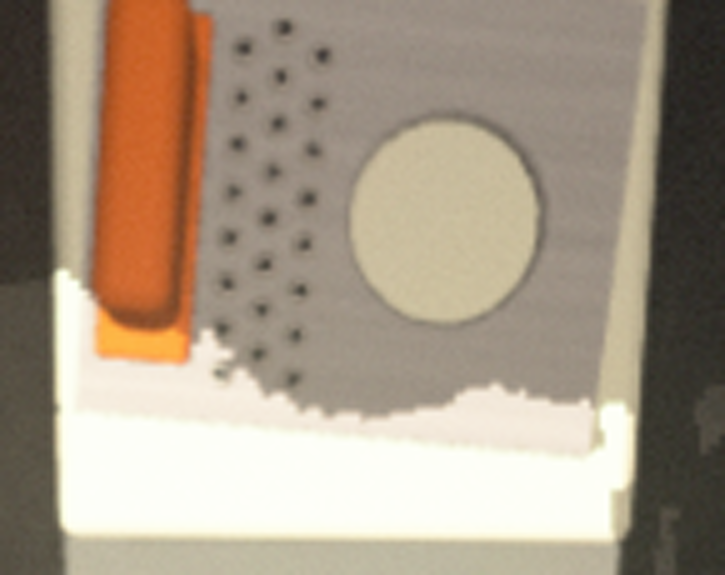

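View pics/w1y.png

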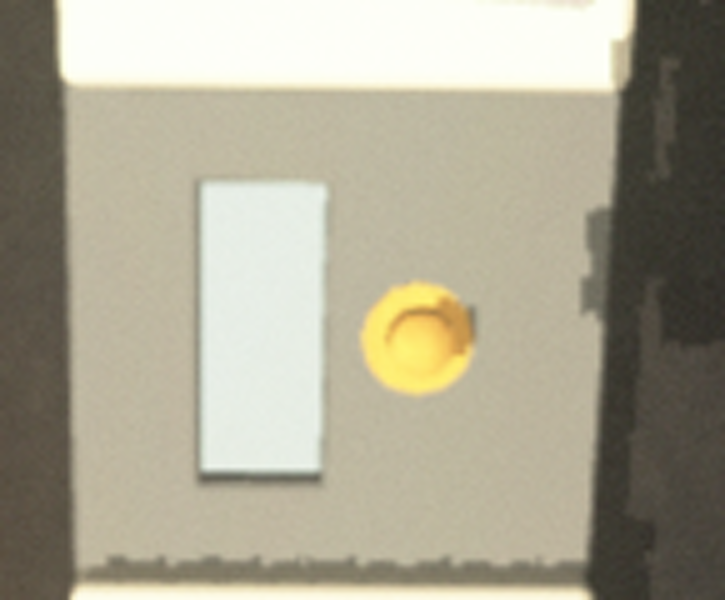

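```bash
cat > fit.py <<'E'
from h import *
import pickle
from scipy.optimize import least_squares
ct=get_calibration('top'); cs=get_calibration('side'); cw=pickle.load(open('w1.pkl','rb'))
T=lambda a,b:(a/5+245-.4,b/5+160-.4); S=lambda a,b:(a/4.5+285-.4,b/4.5+165-.4)
W=lambda a,b:(a/5+270-.4,b/5-.4); Y=lambda a,b:(a/5+270-.4,b/5+90-.4)
G=[(ct,(40,162,14),T(85,58)),(ct,(-75,162,14),T(42,302)),(ct,(40,-162,14),T(772,175)),(ct,(-75,-162,14),T(735,422)),
(cs,(-75,-162,14),S(47,480)),(cs,(40,-162,14),S(322,490)),(cs,(-75,52,14),S(75,212)),(cs,(40,52,14),S(300,212)),
(cw,(-75,52,14),W(64,533)),(cw,(40,52,14),W(622,537)),(cw,(-75,-52,14),Y(75,583)),(cw,(40,-52,14),Y(590,583)),
(cw,(0,0,10.5),Y(428,338)),(cw,(0,0,2),Y(416,338)),(ct,(0,0,6),T(412,202))]
P=[(ct,(0,0,5),T(177,156)),(cs,(0,0,5),S(221,140)),(cw,(0,0,5),W(445,218)),(cw,(32.5,-40,5),W(591,452)),(cw,(-67.5,-40,5),W(80,412)),
(ct,(-62,22,48),T(82,245)),(ct,(-48,-25,48),T(190,265))][:5]
def X(p,z,L):
    c,s=np.cos(p[2]),np.sin(p[2]); L=np.array(L)/1000
    return [p[0]+c*L[0]-s*L[1],p[1]+s*L[0]+c*L[1],z+L[2]]
def f(q,out=False):
    r=[proj(c,X(q[:3],q[6],L))[0]-uv for c,L,uv in G]+[proj(c,X(q[3:6],q[6]+.014,L))[0]-uv for c,L,uv in P]
    return np.array(r) if out else np.ravel(r)
r=least_squares(f,[.57,-.21,-.19,.59,-.1,-.25,.02],loss='soft_l1')
q=r.x
if __name__=='__main__':
    print('pin',q[:2],np.degrees(q[2]),'plate',q[3:5],np.degrees(q[5]),'zseat',q[6]); print(f(q,True).round(1).tolist())
    print('grip',X(q[3:6],q[6]+.014,(-55,0,35)),'plate in pin frame')
    c,s=np.cos(q[2]),np.sin(q[2]); print(np.array([[c,s],[-s,c]])@(q[3:5]-q[:2]))
E
python3 fit.py
```

```text
pin [ 0.57065956 -0.21091772] -10.711916687342715 plate [ 0.59166361 -0.10238252] -14.551872643066401 zseat 0.0189423172074601
[[0.1, -0.2], [-0.1, -0.2], [0.7, -0.0], [-0.0, 0.0], [-0.5, 5.7], [1.8, 2.6], [-0.5, -0.6], [0.6, -1.4], [-1.3, 0.3], [1.4, 0.3], [-0.9, -1.1], [1.2, -0.6], [-1.5, 0.4], [0.1, -0.9], [0.4, -0.1], [0.2, 0.5], [0.2, -0.7], [0.3, -0.0], [-0.1, -0.0], [-0.1, 0.1]]
grip [np.float64(0.5384279797296594), np.float64(-0.08856341366574955), np.float64(0.0679423172074601)] plate in pin frame
[0.00046449 0.11054793]
```

```bash
python3 - <<'E'
from fit import *
for L in [(-62,25,48),(-48,25,48),(-62,-25,48),(-48,-25,48)]:
    x=X(q[3:6],q[6]+.014,L); w=proj(cw,x)[0]; t=proj(ct,x)[0]; print('W',((w+.4-[270,0])*5).round(),'T',((t+.4-[245,160])*5).round())
o=telemetry.get_obs(); print(o['tool_pos'],o['tool_rot'],o['time_s'],o['joint_velocities'].round(2))
E
```

```text
W [107. -22.] T [ 76. 275.]
W [194. -15.] T [ 84. 245.]
W [ 92. 310.] T [186. 302.]
W [175. 317.] T [194. 271.]
[ 0.53066798 -0.22731833  0.19559099] [-1.79962163e+02  2.01809766e-02 -1.07687246e+01] 1.325 [ 2.34 -0.24  3.75  0.32  1.42  0.38 -0.13]
```

Emit:
carry_out:
  translation:
    - [-0.6,-4.7,2]
    - [-1.2,-9.4,4]
    - [-1.86,-14.05,6.5]
    - [-1.86,-14.05,8]
    - [-1.86,-14.05,8]
  turn: [0.02,0.04,0.061,0.061,0.061]
  gripper: [1,1,1,1,1]

```text
time_s: 1.95
tool_pos: [0.5368, -0.0909, 0.1145]
tool_rot: [179.9, 0.2, -14.7]
force: [1.6, -0.6, 0.1]
grip_width: 0.087
```

Emit:
carry_out:
  translation:
    - [0,0,0]
  turn: [0]
  gripper: [1]

```text
time_s: 2.08
tool_pos: [0.5385, -0.0913, 0.1164]
tool_rot: [180.0, -0.0, -14.8]
force: [1.2, 0.6, -1.0]
grip_width: 0.0868
```

```bash
python3 - <<'E'
from fit import *
o=telemetry.get_obs(); im,c=save('wrist','w2.png')
print(o['tool_pos'],o['tool_rot'],o['time_s'],o['force'])
print('hole',proj(c,X(q[3:6],q[6]+.014,(0,0,5))),'fin',[proj(c,X(q[3:6],q[6]+.014,L))[0].round(1).tolist() for L in [(-62,25,48),(-48,25,48),(-62,-25,48),(-48,-25,48)]])
save('top','t2.png')
a=cv2.imread('pics/t2.png')[160:250,245:405]; cv2.imwrite('pics/t2z.png',cv2.resize(a,None,fx=5,fy=5))
E
```

```text
[ 0.53848225 -0.09126805  0.11637655] [ 1.79954472e+02 -4.95912297e-02 -1.47698899e+01] 2.075 [ 1.19628148  0.57400769 -1.03652971]
hole [[386.34890411 195.28694417]] fin [[309.3, 178.1], [329.8, 178.0], [310.1, 245.3], [329.4, 245.3]]
```

View pics/w2.png

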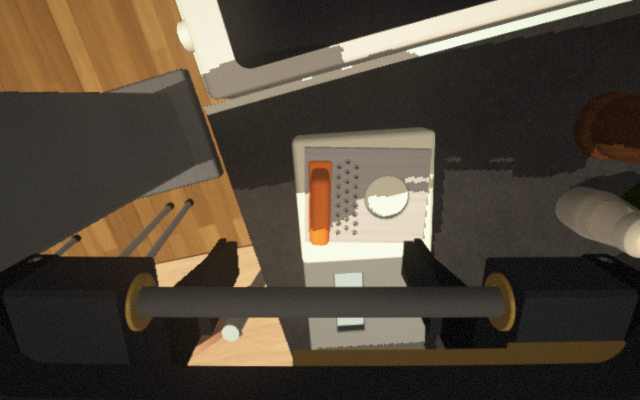

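View pics/t2z.png

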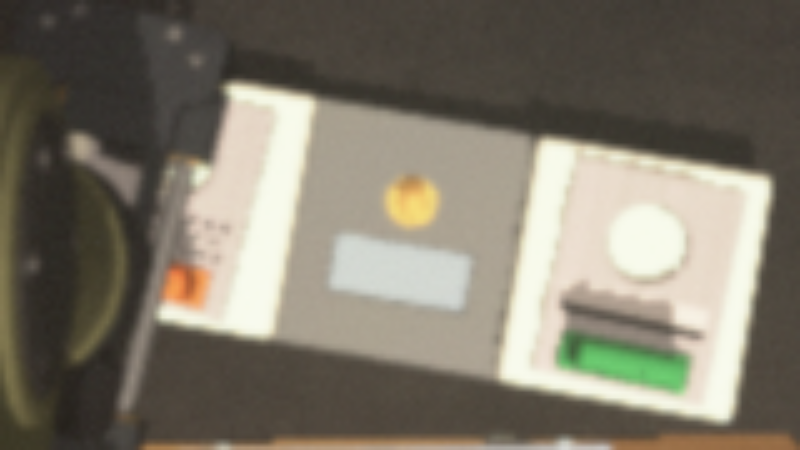

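Emit:
carry_out:
  translation:
    - [0,-0.2,3]
    - [0,-0.25,5.9]
    - [0,-0.25,5.9]
    - [0,-0.25,5.9]
  turn: [0,0,0,0]
  gripper: [1,1,1,1]

```text
time_s: 2.68
tool_pos: [0.5399, -0.0868, 0.0582]
tool_rot: [180.0, -0.1, -14.6]
force: [0.2, 0.6, 0.7]
grip_width: 0.087
```

Emit:
carry_out:
  translation:
    - [0,0,0]
    - [0,0,0]
    - [0,0,0]
    - [0,0,0]
    - [0,0,0]
  turn: [0,0,0,0,0]
  gripper: [0.5,0.3,0.2,0.1,0.1]
  squeeze: 15

```text
time_s: 3.3
tool_pos: [0.5389, -0.0862, 0.0569]
tool_rot: [180.0, -0.0, -14.5]
force: [0.9, -0.0, -1.0]
grip_width: 0.0449
```

Emit:
carry_out:
  translation:
    - [0,0,0]
    - [0,0,0]
    - [0,0,0]
    - [0,0,0]
    - [0,0,0]
  turn: [0,0,0,0,0]
  gripper: [0,0,0,0,0]
  squeeze: 30

```text
time_s: 3.92
tool_pos: [0.5397, -0.0863, 0.0578]
tool_rot: [180.0, -0.1, -14.6]
force: [0.2, -0.6, 4.6]
grip_width: 0.0016
```

```bash
python3 - <<'E'
from fit import *
import pickle
o=telemetry.get_obs(); im,c=save('wrist','w3.png')
print(o['tool_pos'],o['tool_rot'],o['time_s'],o['force'],o['grip_width'])
pickle.dump((o,c),open('w3.pkl','wb'))
print('hole',proj(c,X(q[3:6],q[6]+.014,(0,0,5))),'corners',proj(c,[X(q[3:6],q[6]+.014,L) for L in[(32.5,-40,5),(32.5,40,5),(-67.5,40,5)]]))
E
```

```text
[ 0.53968139 -0.0863022   0.05775459] [ 1.79994082e+02 -8.76142997e-02 -1.45521096e+01] 3.925 [ 0.2459779  -0.5973982   4.56018232] 0.0015822418140097514
hole [[402.55619596 227.84223863]] corners [[444.36483892 280.81235503]
 [458.36740465 168.78591173]
 [299.9482243  168.56632323]]
```

View pics/w3.png

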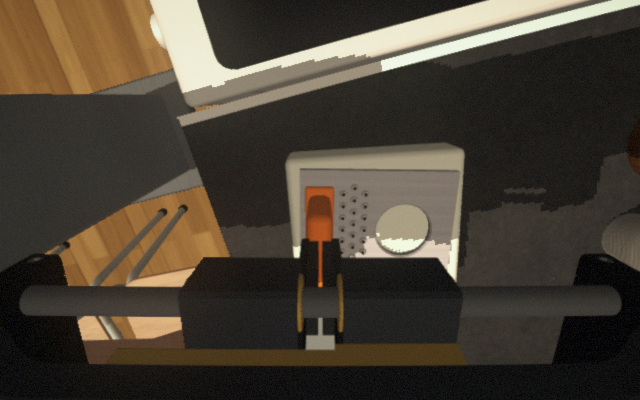

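```bash
python3 - <<'E'
from h import *
a=cv2.imread('pics/w3.png')[150:360,260:400]; cv2.imwrite('pics/w3z.png',cv2.resize(a,None,fx=2.8,fy=2.8,interpolation=cv2.INTER_CUBIC))
im,c=save('side','s3.png')
a=cv2.imread('pics/s3.png')[130:295,215:375]; cv2.imwrite('pics/s3z.png',cv2.resize(a,None,fx=3.5,fy=3.5,interpolation=cv2.INTER_CUBIC))
E
```

```text
(no output)
```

View pics/w3z.png

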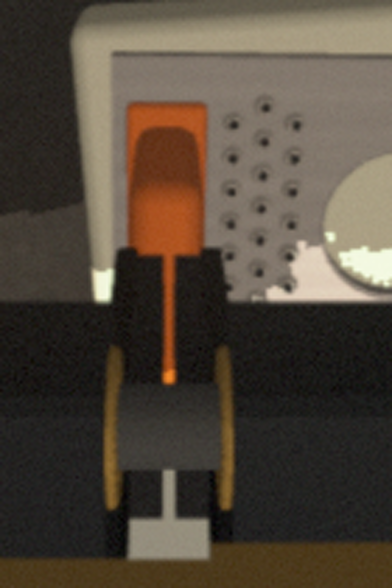

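View pics/s3z.png

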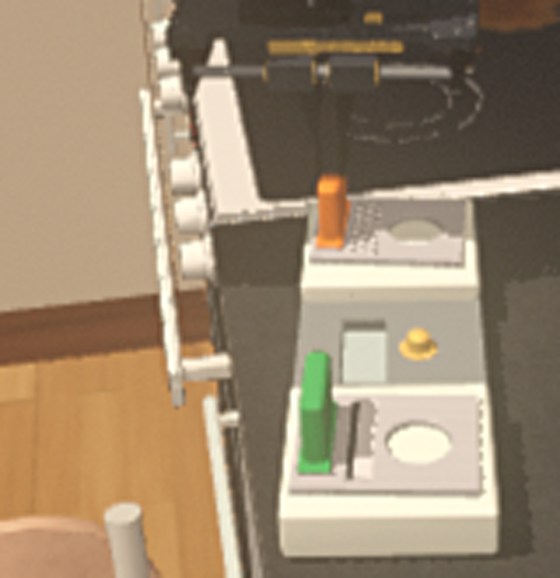

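```bash
python3 - <<'E'
from fit import *
import pickle
o,c=pickle.load(open('w3.pkl','rb'))
p=o['tool_pos']
Z=lambda uv,o,s:((uv-np.array(o))*s).round()
for nm,dz in [('tip',-.008),('tcp',0),('grasp',.011),('+40',.04)]:
    print(nm,'wrist',proj(c,p+[0,0,dz])[0].round(1),'w3z',Z(proj(c,p+[0,0,dz])[0],(260,150),2.8),'s3z',Z(proj(cs,p+[0,0,dz])[0],(215,130),3.5))
for L in [(-62,25,48),(-48,25,48),(-62,-25,48),(-48,-25,48),(-48,-25,5),(-48,25,5),(-62,25,5)]:
    x=X(q[3:6],q[6]+.014,L); print(L,'w3z',Z(proj(c,x)[0],(260,150),2.8),'s3z',Z(proj(cs,x)[0],(215,130),3.5))
a=cv2.imread('pics/w2.png')[120:280,280:450]; cv2.imwrite('pics/w2z.png',cv2.resize(a,None,fx=3.6,fy=3.6,interpolation=cv2.INTER_CUBIC))
E
```

```text
tip wrist [320.9 231.2] w3z [170. 227.] s3z [336. 209.]
tcp wrist [320.9 236.2] w3z [171. 241.] s3z [335. 199.]
grasp wrist [321.  243.8] w3z [171. 263.] s3z [335. 185.]
+40 wrist [321.2 268.3] w3z [171. 331.] s3z [333. 146.]
(-62, 25, 48) w3z [130. 179.] s3z [326. 152.]
(-48, 25, 48) w3z [205. 179.] s3z [347. 152.]
(-62, -25, 48) w3z [133. 413.] s3z [318. 189.]
(-48, -25, 48) w3z [202. 413.] s3z [339. 190.]
(-48, -25, 5) w3z [196. 313.] s3z [342. 246.]
(-48, 25, 5) w3z [198. 116.] s3z [349. 207.]
(-62, 25, 5) w3z [137. 116.] s3z [329. 207.]
```

View pics/w2z.png

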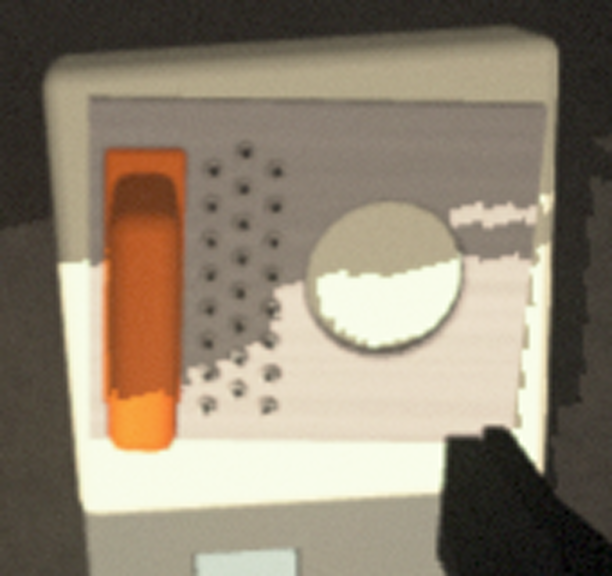

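The fingers shut to 1.6 mm, so the grip isn't between them. In the images the fingertips look about 25 mm higher than the reported TCP implies, at the level of the fin top. I'll raise, open and measure where the tips really are before trying again.

Emit:
carry_out:
  translation:
    - [0,0,-2]
    - [0,0,-2.5]
    - [0,0,-2.5]
    - [0,0,-2.5]
  turn: [0,0,0,0]
  gripper: [0.3,0.5,0.5,0.5]

```text
time_s: 4.53
tool_pos: [0.5383, -0.0862, 0.0811]
tool_rot: [180.0, 0.1, -14.6]
force: [-0.1, -0.5, 0.2]
grip_width: 0.0329
```

```bash
python3 - <<'E'
from fit import *
o=telemetry.get_obs(); im,c=save('wrist','w4.png'); p=o['tool_pos']
print(p,o['tool_rot'],o['time_s'],o['force'],o['grip_width'])
a=cv2.imread('pics/w4.png')[150:350,200:440]; cv2.imwrite('pics/w4z.png',cv2.resize(a,None,fx=3,fy=3,interpolation=cv2.INTER_CUBIC))
im,_=save('side','s4.png')
a=cv2.imread('pics/s4.png')[100:250,235:375]; cv2.imwrite('pics/s4z.png',cv2.resize(a,None,fx=4,fy=4,interpolation=cv2.INTER_CUBIC))
yaw=np.radians(o['tool_rot'][2]); ax=np.array([np.cos(yaw),np.sin(yaw),0]); ay=np.array([np.sin(yaw),-np.cos(yaw),0])
for dz in [-.008,.0,.01,.02,.025,.03]:
  for s in (-1,1):
    x=p+ax*s*o['grip_width']/2-ay*.0095+[0,0,dz]; x2=p+ax*s*o['grip_width']/2+[0,0,dz]+ay*.0095
    print(dz,s,'w4z',((proj(c,x)[0]-[200,150])*3).round(),'s4z',((proj(cs,x2)[0]-[235,100])*4).round())
E
```

```text
[ 0.53834546 -0.08619945  0.081064  ] [ 1.79989124e+02  6.81742181e-02 -1.45511700e+01] 4.525 [-0.08318103 -0.48620939  0.17518267] 0.03285766886751734
-0.008 -1 w4z [283. 201.] s4z [270. 332.]
-0.008 1 w4z [442. 201.] s4z [327. 333.]
0.0 -1 w4z [280. 214.] s4z [269. 320.]
0.0 1 w4z [445. 215.] s4z [326. 321.]
0.01 -1 w4z [276. 233.] s4z [268. 305.]
0.01 1 w4z [449. 233.] s4z [326. 306.]
0.02 -1 w4z [272. 254.] s4z [268. 290.]
0.02 1 w4z [454. 254.] s4z [325. 291.]
0.025 -1 w4z [269. 265.] s4z [267. 282.]
0.025 1 w4z [457. 265.] s4z [325. 283.]
0.03 -1 w4z [267. 277.] s4z [267. 274.]
0.03 1 w4z [459. 277.] s4z [324. 275.]
```

View pics/w4z.png

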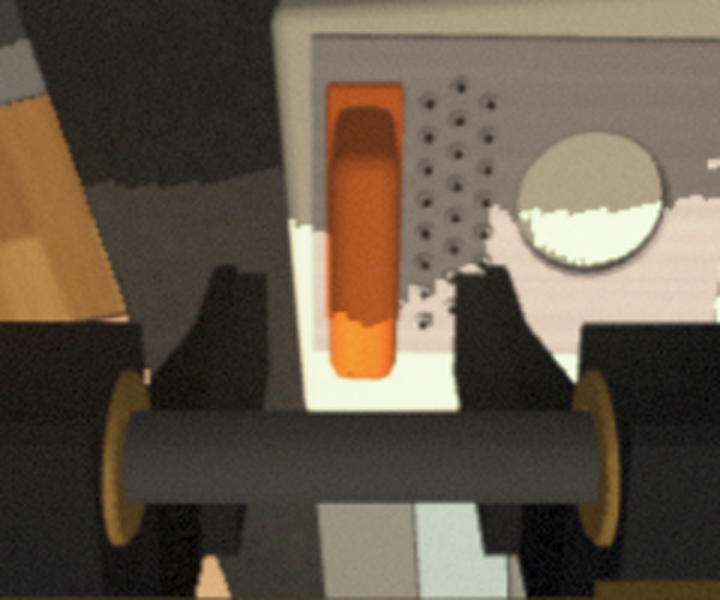

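View pics/s4z.png

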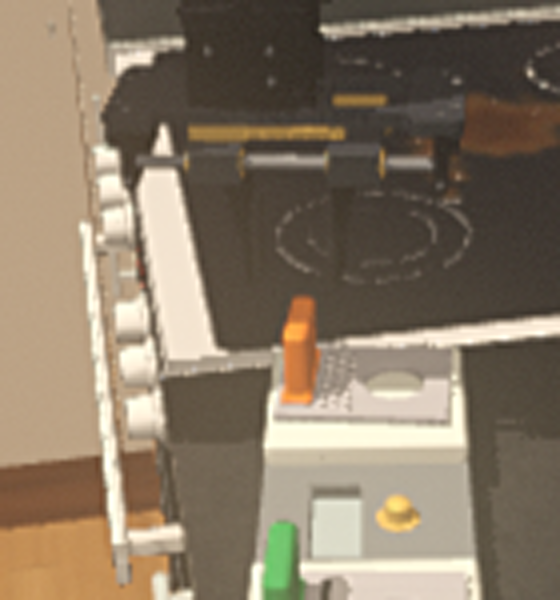

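In the wrist view the fingertips project at row 267 of the zoom, with inner faces at 267 and 455. That puts them about 25 mm above the reported TCP, and the side view agrees. So the true tips sit about 33 mm higher than stated, and I'll go lower in guarded steps.

Emit:
carry_out:
  translation:
    - [0,0,0]
    - [0,0,0]
    - [0,0,2]
    - [0,0,4]
    - [0,0,4]
  turn: [0,0,0,0,0]
  gripper: [0.8,0.8,0.8,0.8,0.8]

```text
time_s: 5.25
tool_pos: [0.5374, -0.086, 0.0404]
tool_rot: [180.0, 0.2, -14.5]
force: [-0.6, 0.5, -0.2]
grip_width: 0.0691
```

Emit:
carry_out:
  translation:
    - [0,0,0.9]
    - [0,0,1.7]
    - [0,0,1.7]
  turn: [0,0,0]
  gripper: [0.8,0.8,0.8]

```text
time_s: 5.62
tool_pos: [0.5385, -0.0862, 0.0243]
tool_rot: [180.0, 0.1, -14.5]
force: [-0.5, -0.0, -0.3]
grip_width: 0.0696
```

```bash
python3 - <<'E'
from fit import *
o=telemetry.get_obs(); im,c=save('wrist','w5.png'); p=o['tool_pos']
print(p,o['tool_rot'],o['time_s'],o['force'],o['grip_width'])
a=cv2.imread('pics/w5.png')[150:350,200:440]; cv2.imwrite('pics/w5z.png',cv2.resize(a,None,fx=3,fy=3,interpolation=cv2.INTER_CUBIC))
E
```

```text
[ 0.53849746 -0.08619667  0.0243361 ] [ 1.79992395e+02  5.60891771e-02 -1.45494015e+01] 5.625 [-0.45107969 -0.0191615  -0.30992341] 0.06961537790837208
```

View pics/w5z.png

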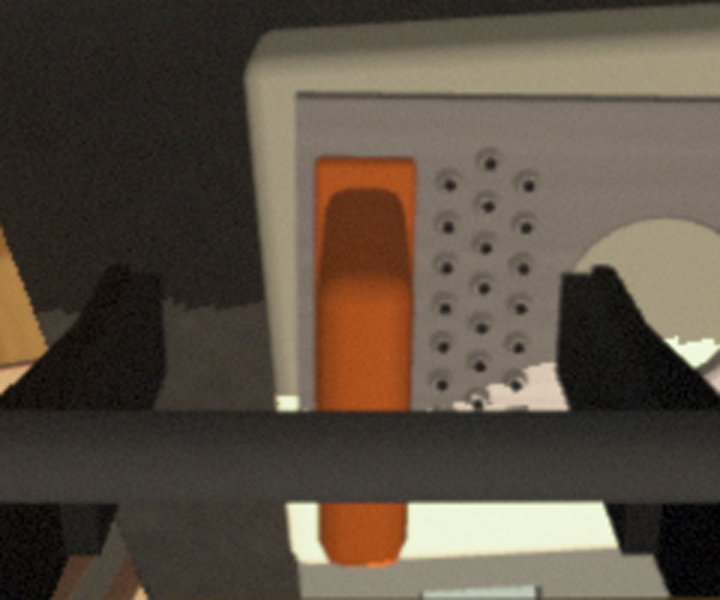

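Emit:
carry_out:
  translation:
    - [0,0,0]
    - [0,0,0]
    - [0,0,0]
    - [0,0,0]
    - [0,0,0]
  turn: [0,0,0,0,0]
  gripper: [0,0,0,0,0]
  squeeze: 15

```text
time_s: 6.3
tool_pos: [0.5389, -0.0863, 0.0249]
tool_rot: [180.0, -0.0, -14.6]
force: [0.4, 1.2, 0.1]
grip_width: 0.0274
```

Emit:
carry_out:
  translation:
    - [0,0,0]
    - [0,0,0]
    - [0,0,0]
    - [0,0,0]
  turn: [0,0,0,0]
  gripper: [0,0,0,0]
  squeeze: 30

```text
time_s: 6.8
tool_pos: [0.539, -0.0862, 0.0248]
tool_rot: [180.0, -0.0, -14.5]
force: [-0.4, -0.5, 0.1]
grip_width: 0.0141
```

```bash
python3 - <<'E'
from fit import *
o=telemetry.get_obs(); im,c=save('wrist','w6.png'); p=o['tool_pos']
print(p,o['tool_rot'],o['time_s'],o['force'],o['wrist_torque'],o['grip_width'])
print('hole pred',proj(c,X(q[3:6],q[6]+.014,(0,0,5))))
pickle.dump((o,c),open('w6.pkl','wb'))
E
```

```text
[ 0.53895819 -0.08623646  0.02482382] [ 1.79994979e+02 -3.56083126e-03 -1.45473326e+01] 6.8 [-0.43085674 -0.49374443  0.11934116] [-0.04940204 -0.13592175  0.03742536] 0.014103669705556838
hole pred [[417.26760336 249.08506227]]
```

View pics/w6.png

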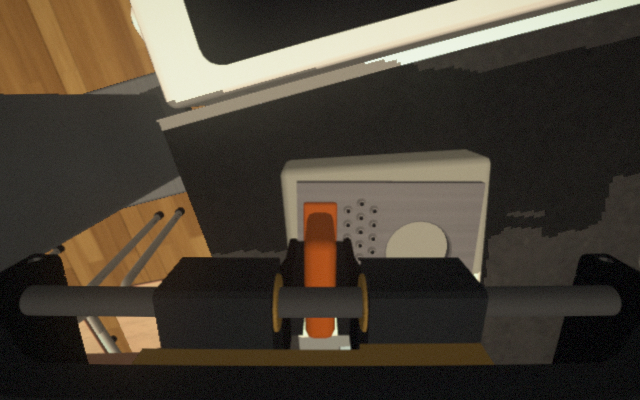

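Gripped: width is 14.1 mm and the hole is at about (417,249), as predicted. Next I slide along the deck, squaring the plate first.

Emit:
carry_out:
  translation:
    - [0,0.1,0]
    - [0,0.3,0]
    - [0,0.5,0]
    - [0,0.8,0]
    - [0,1.0,0]
  turn: [-0.013,-0.027,-0.04,-0.054,-0.067]
  gripper: [0,0,0,0,0]

```text
time_s: 7.48
tool_pos: [0.5364, -0.0962, 0.0248]
tool_rot: [180.0, -0.0, -10.7]
force: [0.6, 0.6, -0.2]
grip_width: 0.0137
```

Emit:
carry_out:
  translation:
    - [0,0.5,0]
    - [0,1.0,0]
    - [0,1.5,0]
    - [0,2.0,0]
    - [0,2.5,0]
  turn: [0,0,0,0,0]
  gripper: [0,0,0,0,0]

```text
time_s: 8.1
tool_pos: [0.5317, -0.1209, 0.0248]
tool_rot: [180.0, 0.0, -10.7]
force: [1.4, 1.1, 0.9]
grip_width: 0.0136
```

Emit:
carry_out:
  translation:
    - [0,0.5,0]
    - [0,1.0,0]
    - [0,1.5,0]
    - [0,2.0,0]
    - [0,2.5,0]
  turn: [0,0,0,0,0]
  gripper: [0,0,0,0,0]

```text
time_s: 8.72
tool_pos: [0.5271, -0.1454, 0.0249]
tool_rot: [180.0, -0.0, -10.7]
force: [-0.2, 0.6, -0.2]
grip_width: 0.0136
```

```bash
python3 - <<'E'
from fit import *
o=telemetry.get_obs(); im,c=save('wrist','w7.png'); save('side','s7.png')
print(o['tool_pos'],o['tool_rot'],o['time_s'],o['force'],o['wrist_torque'],o['grip_width'])
a=cv2.imread('pics/s7.png')[130:295,215:375]; cv2.imwrite('pics/s7z.png',cv2.resize(a,None,fx=3.5,fy=3.5,interpolation=cv2.INTER_CUBIC))
E
```

```text
[ 0.52707485 -0.14538158  0.02485529] [ 1.79995790e+02 -3.52321953e-03 -1.07150791e+01] 8.725 [-0.23319883  0.60127437 -0.17049592] [ 0.2792352  -0.11999632  0.01920315] 0.013645497447096672
```

View pics/w7.png

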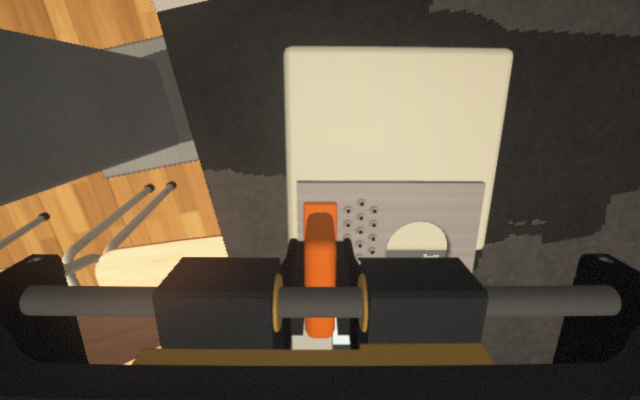

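View pics/s7z.png

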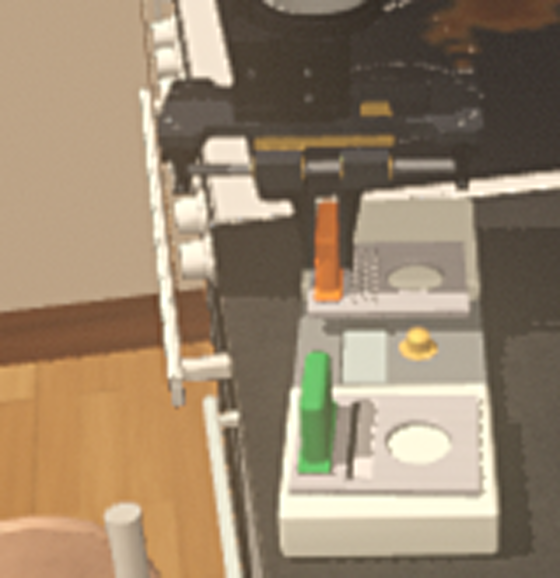

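The plate is square to the deck edge and half over the seat, with forces near 1 N. I'll continue to the pin.

Emit:
carry_out:
  translation:
    - [0,0.5,0]
    - [0,1.0,0]
    - [0,1.5,0]
    - [0,2.0,0]
    - [0,2.5,0]
  turn: [0,0,0,0,0]
  gripper: [0,0,0,0,0]

```text
time_s: 9.45
tool_pos: [0.5224, -0.17, 0.0248]
tool_rot: [180.0, 0.0, -10.7]
force: [0.9, 1.2, 0.2]
grip_width: 0.0139
```

Emit:
carry_out:
  translation:
    - [0,0.6,0]
    - [0,1.2,0]
    - [0,1.8,0]
    - [0,2.4,0]
    - [0,2.85,0]
  turn: [0,0,0,0,0]
  gripper: [0,0,0,0,0]

```text
time_s: 10.07
tool_pos: [0.5167, -0.1983, 0.0246]
tool_rot: [180.0, 0.0, -10.7]
force: [0.3, -0.6, -1.9]
grip_width: 0.0142
```

Emit:
carry_out:
  translation:
    - [0,0,0]
  turn: [0]
  gripper: [0]

```text
time_s: 10.2
tool_pos: [0.5168, -0.1982, 0.0247]
tool_rot: [180.0, 0.0, -10.8]
force: [-0.3, -0.3, -2.0]
grip_width: 0.0137
```

```bash
python3 - <<'E'
from fit import *
o=telemetry.get_obs(); im,c=save('wrist','w8.png'); save('side','s8.png'); save('top','t8.png')
print(o['tool_pos'],o['tool_rot'],o['time_s'],o['force'],o['wrist_torque'],o['grip_width'])
a=cv2.imread('pics/s8.png')[180:300,265:385]; cv2.imwrite('pics/s8z.png',cv2.resize(a,None,fx=5,fy=5,interpolation=cv2.INTER_CUBIC))
a=cv2.imread('pics/t8.png')[160:250,245:405]; cv2.imwrite('pics/t8z.png',cv2.resize(a,None,fx=5,fy=5,interpolation=cv2.INTER_CUBIC))
a=cv2.imread('pics/w8.png')[120:340,240:520]; cv2.imwrite('pics/w8z.png',cv2.resize(a,None,fx=2.7,fy=2.7,interpolation=cv2.INTER_CUBIC))
pickle.dump(c,open('w8.pkl','wb'))
E
```

```text
[ 0.51683987 -0.19822745  0.02467086] [ 1.79984532e+02  2.12089375e-02 -1.07671229e+01] 10.2 [-0.34276749 -0.3389713  -1.9609821 ] [-0.01438187 -0.02777275  0.00479876] 0.013745453235192603
```

View pics/w8z.png

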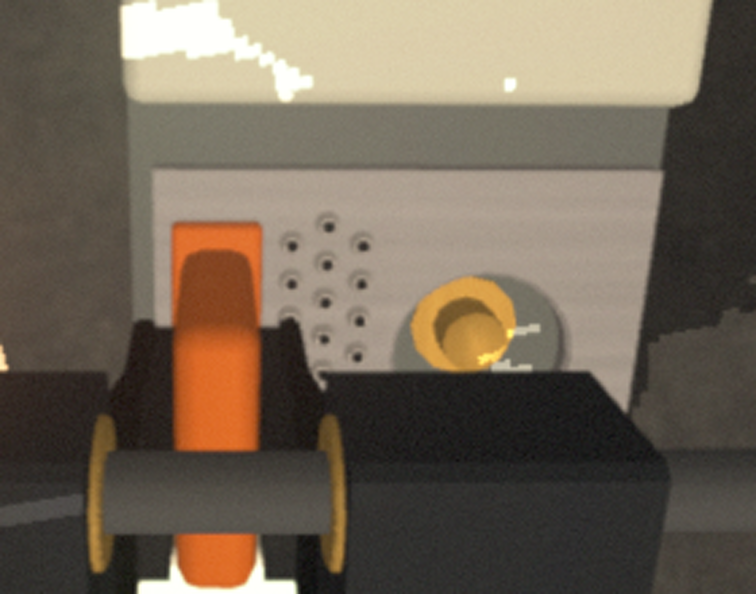

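View pics/s8z.png

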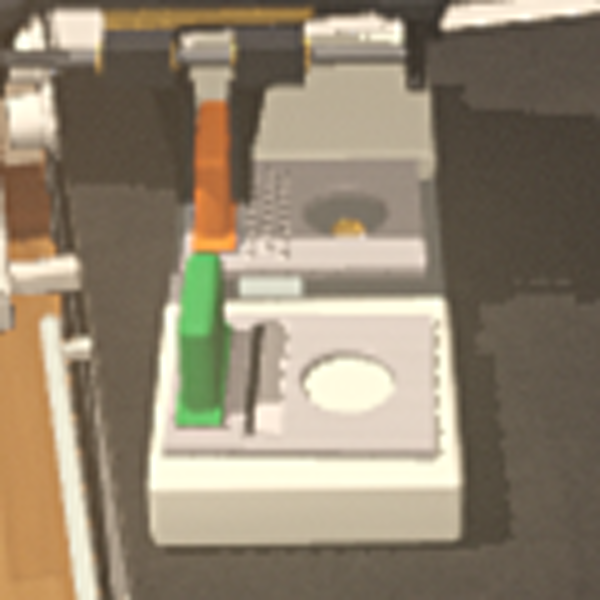

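View pics/t8z.png

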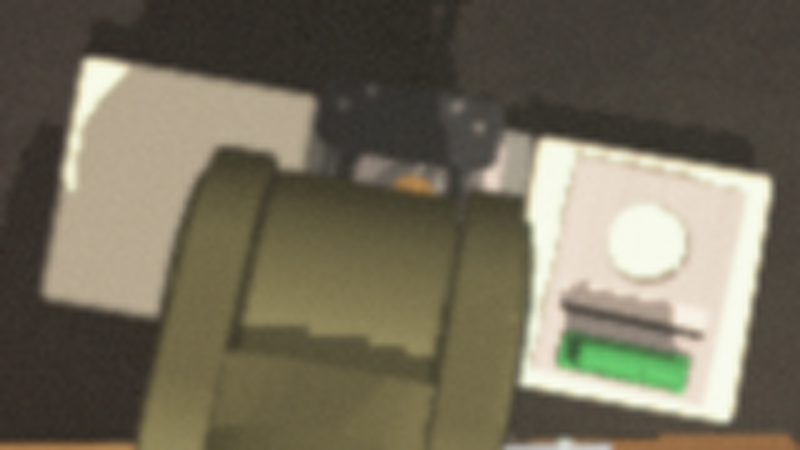

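```bash
python3 - <<'E'
from fit import *
c=pickle.load(open('w8.pkl','rb'))
P=lambda a,b,z:onz(c,a/2.7+240-.3,b/2.7+120-.3,z)
s=q[6]; ca,sa=np.cos(q[2]),np.sin(q[2]); R=np.array([[ca,sa],[-sa,ca]])
def show(n,p): print(n,p.round(4),'pinframe mm',(R@(p[:2]-q[:2])*1000).round(1))
show('hole L',P(393,348,s+.019)); show('hole R',P(566,340,s+.019)); show('hole top',P(480,275,s+.019))
show('flange L',P(412,325,s+.003));show('flange R',P(517,325,s+.003));show('flange top',P(468,278,s+.003))
show('cap L',P(434,330,s+.0125));show('cap R',P(516,330,s+.0125));show('cap top',P(470,297,s+.0125))
show('plate front +y',P(663,170,s+.019));show('plate back +y',P(152,168,s+.019));
show('deck inner front',P(690,103,s+.014));show('deck inner back',P(130,103,s+.014)); show('seat back',P(128,110,s)); show('seat front',P(668,110,s))
E
```

```text
hole L [ 0.5525 -0.207   0.0379] pinframe mm [-18.6   0.5]
hole R [ 0.5887 -0.212   0.0379] pinframe mm [18.   2.3]
hole top [ 0.5723 -0.194   0.0379] pinframe mm [-1.6 17. ]
flange L [ 0.5594 -0.2101  0.0219] pinframe mm [-11.2  -1.3]
flange R [ 0.5831 -0.2146  0.0219] pinframe mm [12.9 -1.3]
flange top [ 0.5732 -0.201   0.0219] pinframe mm [ 0.7 10.2]
cap L [ 0.5626 -0.2076  0.0314] pinframe mm [-8.5  1.7]
cap R [ 0.5802 -0.211   0.0314] pinframe mm [9.4 1.7]
cap top [ 0.5711 -0.2014  0.0314] pinframe mm [-1.3  9.4]
plate front +y [ 0.6107 -0.1785  0.0379] pinframe mm [33.3 39.3]
plate back +y [ 0.5106 -0.1592  0.0379] pinframe mm [-68.7  39.6]
deck inner front [ 0.6189 -0.1672  0.0329] pinframe mm [39.3 51.9]
deck inner back [ 0.5084 -0.1465  0.0329] pinframe mm [-73.1  51.7]
seat back [ 0.5059 -0.1501  0.0189] pinframe mm [-75.   47.8]
seat front [ 0.6209 -0.1717  0.0189] pinframe mm [42.1 47.9]
```

The hole is centred on the pin to about 1 mm, and the plate edges are parallel to the deck edge. Now I lower it 14 mm.

Emit:
carry_out:
  translation:
    - [0,0,0.4]
    - [0,0,0.8]
    - [0,0,1.1]
    - [0,0,1.3]
    - [0,0,1.3]
  turn: [0,0,0,0,0]
  gripper: [0,0,0,0,0]

```text
time_s: 10.98
tool_pos: [0.517, -0.1975, 0.0116]
tool_rot: [-180.0, 0.0, -10.7]
force: [-0.0, -0.4, -1.7]
grip_width: 0.0135
```

Emit:
carry_out:
  translation:
    - [0,0,0.1]
    - [0,0,0.1]
  turn: [0,0]
  gripper: [0,0]

```text
time_s: 11.22
tool_pos: [0.5173, -0.1977, 0.011]
tool_rot: [180.0, -0.0, -10.7]
force: [-0.6, 0.1, -1.2]
grip_width: 0.0137
```

```bash
python3 - <<'E'
from fit import *
o=telemetry.get_obs(); im,c=save('wrist','w9.png'); save('side','s9.png')
print(o['tool_pos'],o['tool_rot'],o['time_s'],o['force'],o['wrist_torque'],o['grip_width'])
a=cv2.imread('pics/s9.png')[180:300,265:385]; cv2.imwrite('pics/s9z.png',cv2.resize(a,None,fx=5,fy=5,interpolation=cv2.INTER_CUBIC))
E
```

```text
[ 0.51732118 -0.19765751  0.01095525] [ 1.79990842e+02 -1.79925901e-02 -1.07134242e+01] 11.225 [-0.61986537  0.13556448 -1.20054625] [-0.00833697 -0.05530496  0.02398025] 0.013730781324035983
```

View pics/s9z.png

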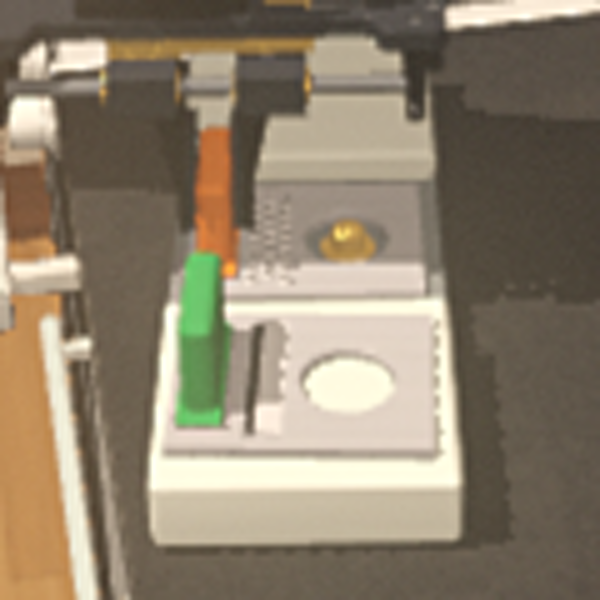

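View pics/w9.png

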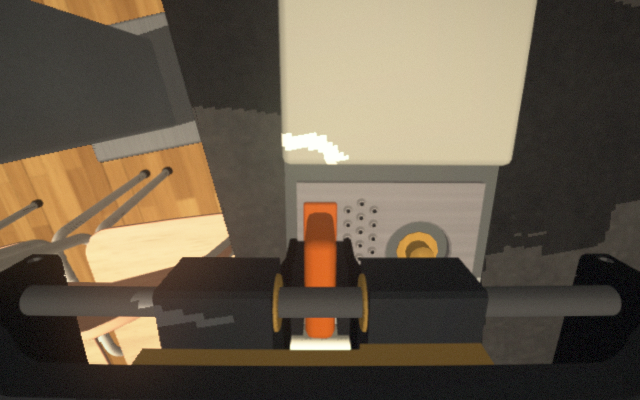

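The pin is inside the hole and centred, but there's no seat contact yet. I'll go down gently until it touches.

Emit:
carry_out:
  translation:
    - [0,0,0.05]
    - [0,0,0.1]
    - [0,0,0.1]
  turn: [0,0,0]
  gripper: [0,0,0]

```text
time_s: 11.7
tool_pos: [0.5172, -0.1977, 0.0108]
tool_rot: [180.0, 0.0, -10.7]
force: [-3.9, 0.6, 6.8]
grip_width: 0.0135
```

Contact at about 7 N. I'll ease the push slightly and open.

Emit:
carry_out:
  translation:
    - [0,0,-0.06]
    - [0,0,-0.06]
    - [0,0,-0.06]
    - [0,0,-0.06]
    - [0,0,-0.06]
  turn: [0,0,0,0,0]
  gripper: [0.16,0.25,0.35,0.45,0.45]

```text
time_s: 12.32
tool_pos: [0.5172, -0.1976, 0.0104]
tool_rot: [180.0, -0.0, -10.7]
force: [-0.5, -0.5, -0.1]
grip_width: 0.0371
```

Emit:
carry_out:
  translation:
    - [0,0,-2]
    - [0,0,-5]
    - [0,0,-9]
    - [0,0,-13]
    - [0,0,-13]
  turn: [0,0,0,0,0]
  gripper: [0.45,0.45,0.45,0.45,0.45]

```text
time_s: 12.95
tool_pos: [0.5202, -0.1983, 0.1457]
tool_rot: [179.9, -0.5, -10.7]
force: [0.2, -0.5, 0.2]
grip_width: 0.039
```

```bash
python3 - <<'E'
from fit import *
o=telemetry.get_obs(); im,c=save('wrist','w10.png'); save('side','s10.png'); pickle.dump(c,open('w10.pkl','wb'))
print(o['tool_pos'],o['tool_rot'],o['time_s'],o['force'],o['grip_width'])
a=cv2.imread('pics/s10.png')[180:300,265:385]; cv2.imwrite('pics/s10z.png',cv2.resize(a,None,fx=5,fy=5,interpolation=cv2.INTER_CUBIC))
a=cv2.imread('pics/w10.png')[100:300,240:460]; cv2.imwrite('pics/w10z.png',cv2.resize(a,None,fx=3,fy=3,interpolation=cv2.INTER_CUBIC))
E
```

```text
[ 0.52018127 -0.19834764  0.14572026] [179.86499714  -0.48528569 -10.70087127] 12.95 [ 0.16477281 -0.45682608  0.17481351] 0.03901156367518541
```

View pics/w10z.png

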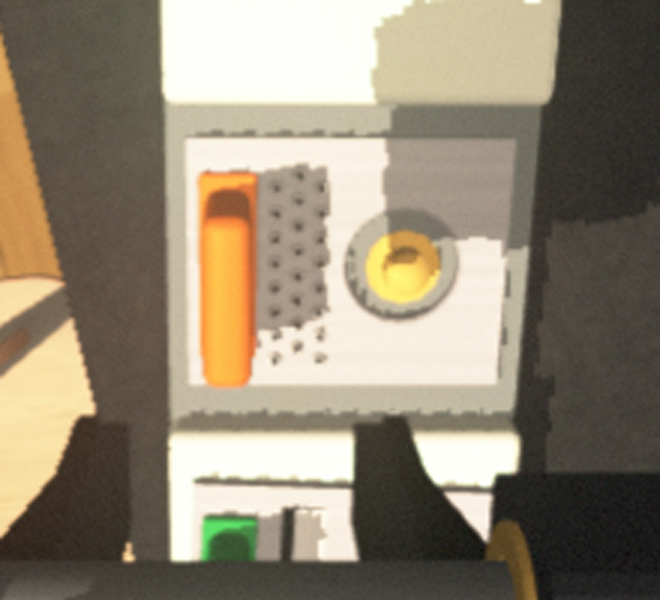

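View pics/s10z.png

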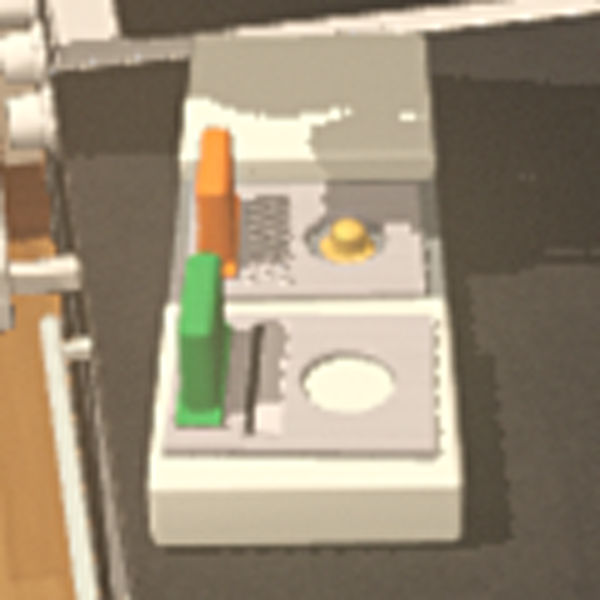

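The plate lies flat in the grey seat, parallel to both decks, with the pin at zoom (402,267) central in the hole. The gripper is clear and the green plate hasn't moved. I'll let the arm settle, then hand in.

Emit:
carry_out:
  translation:
    - [0,0,0]
    - [0,0,0]
    - [0,0,0]
  turn: [0,0,0]
  gripper: [0.45,0.45,0.45]

```text
time_s: 13.42
tool_pos: [0.5168, -0.1974, 0.1398]
tool_rot: [-180.0, 0.1, -10.7]
force: [0.0, -0.2, -0.7]
grip_width: 0.039
```

```bash
python3 - <<'E'
from fit import *
c=pickle.load(open('w10.pkl','rb'))
P=lambda a,b,z:onz(c,a/3+240-.3,b/3+100-.3,z)
ca,sa=np.cos(q[2]),np.sin(q[2]); R=np.array([[ca,sa],[-sa,ca]])
for n,a,b in [('F+',516,138),('B+',185,138),('F-',500,385),('B-',187,386),('hole',402,264)]: print(n,(R@(P(a,b,q[6]+.005)[:2]-q[:2])*1000).round(1))
print(sign_off())
E
```

```text
F+ [32.9 40.3]
B+ [-68.5  40.2]
F- [ 34.2 -41.1]
B- [-69.1 -41.1]
hole [-0.3  0.3]
the job is handed in; nothing more can be done
None
```

The grating plate is fitted and handed in at 13.4 s. I gripped the orange fin, squared the plate on the left deck and slid it along at deck height until the hole was over the pin. I then lowered it into the seat until it touched (about 7 N), opened the gripper and raised the arm clear.

- **Final position:** the last wrist image puts the hole centre within about 0.5 mm of the pin. The plate edges are parallel to the seat to within a fraction of a degree, and the side view shows the plate flat with the pin through the hole. The green slicing plate has not moved.
- **First grasp missed:** the fingers shut at the top of the fin (width 1.6 mm, up to about 5 N upward). In the wrist and side images the fingertips sit about 25 mm above the reported tool point, not 8 mm ahead of it as stated. I lowered the second grasp to match, and the fingers then stopped at 14.1 mm, which is the fin's thickness. The hole showed where the earlier fit predicted both after the miss and after the second grasp, so the plate had not shifted.

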